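# Set the photometer's optic barrel and lock its knurled ring

## Robot

A 6-joint arm with a two-finger parallel gripper is mounted at the origin on the work surface. World frame = base frame: x ahead of the robot, y to its left, z up, the work surface at z = 0. Lengths are in mm, angles in rad, forces in N, time in s.
With the tool pointing down it reaches from about 350 to 975 mm from the base axis. Payload 7.1 kg.
Tool frame: the origin (TCP) lies on the mounting face of the last link; the fingertips stand 182 mm ahead of it and the grasp point (between the pads) lies 163 mm ahead of it (ctrl.tip_reach is the distance from the TCP to the fingertips, in mm); z points along the fingers, y is the direction in which the jaws open and shut (so a half turn about z gives the same grasp; the last joint's range is limited). The gripper opens to 88 mm and grips with 3 to 60 N. Pads are 20 mm wide; open, the fingers measure 115 mm over their backs; the gripper's body (75 mm by 178 mm) begins 61 mm behind the grasp point.
Start: joints at [1.218, 0.423, 1.63, -0, 1.089, -0.019], TCP at [204.741, 590.498, 404.675] pointing down, gripper open.
Joint ranges: [-3, 3], [-0.9, 2.11], [0.09, 2.58], [-1.31, 4.45], [0.11, 2.69], [-2.54, 2.54]. Speed limits (rad/s): [2.39, 2.39, 3.01, 3.14, 3.14, 3.14].

## Interface

Orientations are given as a rotation vector (axis times angle).
In Python, from workcell import ctrl gives the robot as it stands.
- The arm moves only by the tool jog_arm, never from a script. Its argument "steps" is a list that holds one entry, the list of rows, each a list of 7 numbers: the shift along the tool's x, y, z in m, then the turn, a rotation vector about the tool's x, y, z in degrees, then the gripper's target within -1 to 1 (shut at 1, half-way at 0, fully open at -1). A call has 1 to 20 rows; each row shifts and turns the commanded pose from where the row before left it, along the tool's axes as they then stand; what a row does not reach is not made up. A row lasts 1/12 s, in which the tool goes at most 41.7 mm and 7.16 degrees, less where a joint would pass 70% of its speed; a pose out of reach is approached as far as the arm can. A call is refused whole if a number of a shift passes 0.0417 or a number of a turn 7.16, either way. A call with a gripper value outside its range is refused whole. The fingers move at their own pace and stop on an object; the grip force is fixed at half the most. Time passes only in rows, so rows that do not move let the fingers close. It gives the time, the measured TCP pose, the force and the opening at its end, in the units of the state.
- ctrl.get_obs(): the state, without advancing time (a new reading comes with each control period).
- ctrl.get_image(name): name is "side" or "top"; returns the picture (480x640x3 uint8, red, green, blue); there is no depth.
- ctrl.camera_info(name): a dict with "fx", "fy", "cx", "cy" (pixels), "dist" ([k1, k2, p1, p2, k3] as OpenCV has them; the pictures are not rectified), "origin" and "attitude" of the camera in the world. Camera axes: x right, y down, z forward; pixel columns grow to the right and rows downward; lengths in mm; the calibration is good to about 2 mm. A picture is of the moment at which its call begins. camera_info takes no time and is no camera call.
- ctrl.close_job(): hands the job in, once; it reports no verdict.
Trained networks look in the newest picture that a camera, given by its name, has taken for a name from the list of things; names that differ only in an ending like _2 or _b are one class to them, and where a whole thing is asked for, a point or a joint stands for the part that bears it (a point fixed in the world has none). Each returns a list of dicts, best first, with "p" (0 to 1); they miss things now and then, are a little off and sometimes report something else, mostly with a low value. They report only what shows in the picture. A call takes as long as a camera call. They do not tell look-alikes from the thing itself.
- ctrl.look_for(thing, camera): "bbox" ([left, top, right, bottom] in pixels, round what is visible of it).
- ctrl.trace(thing, camera): "pixels" (480x640 bool, what is visible of it) and "bbox" ([left, top, right, bottom] in pixels, round what is visible of it).
- ctrl.landmark_of(thing, camera): "uv" ([column, row] in pixels: a listed point, or the origin of a listed thing).
The state is a dict: "t": time; "qpos": joint angles; "qvel": joint speeds; "joint_torque": joint torques, N m; "ee_pos": TCP position; "orientation": TCP orientation; "ft_force": force on the tool from outside, world axes, zero at the start; "moment": the same for the moment, N m; "width": finger opening in mm.
Only numpy, scipy, OpenCV 4.12 (cv2) and the standard library are available. Lean on these libraries where they do the work, as an engineer would, in place of code of your own. Each camera call takes 0.05 s, during which the arm holds its last target.

## Task

Turn the photometer's optic barrel by its small head until its pointer is on the dark index mark of the housing. Then bear down on the knurled lock ring, firmly enough that the barrel stays still but gently enough not to crush its seat, and turn the ring clockwise until it is home against its stop. The barrel must not be carried round past the mark and must stay seated in its port; leave the other things on the bench alone, and let go.

Things in the scene. Friction and masses are not known exactly. Their poses are not given: they have to be found in the camera images.
- housing: Cream photometer base unit, fixed to the bench, 55 mm high; origin on the bench right under the port's axis, z up. Its square part with the port reaches 65 mm from the axis each way; along +x it goes on to 155 mm (a deck with eight dark cuvette slots). The port is a blind round bore, 41 mm wide and 42 mm deep, in the flat top.
- mark (a point): Middle of the dark rectangular index mark painted flat on the housing top, on the housing's +x side of the port, 49.5 mm from the axis. The mark reaches from 40 to 58 mm from the axis and is 13 mm wide. The pointer is set when its tip is on the middle line of this mark (the line from the axis through this point).
- seat (a point): Centre of the port's mouth in the housing top, 55 mm above the bench: the seat of the barrel's flange, held by friction only. Under its own weight the barrel is always dragged round with the ring; pressed down with 15 N or more it stays still. Above 30 N between barrel and housing the seat is crushed. It gives hardly 1 mm, so set the press by force.
- barrel: Loose upright aluminium optic barrel (250 g); stem in the bore with about 1.8 mm play each side. Origin on its axis, at the underside of its flange, which rests on the housing top; z up, x towards its pointer. Above the origin: flange, radius 34 mm, 0 to 6 mm; lock ring, 19 mm high; round head, radius 13 mm, 35 to 62 mm. Starts 0.45 to 1.0 rad counter-clockwise (seen from above) of the mark.
- pointer (a point): Tip of the small dark pointer that sticks out of the flange, 40 mm from the barrel's axis, 4 mm above the housing top.
- head (a point): Centre of the barrel's round head, on the axis: 26 mm wide, 27 mm high (13.5 mm above and below this point), 103.5 mm above the bench. Gripping here turns the barrel; the ring goes round with it by friction.
- lock_ring (a joint): Turn of the knurled dark ring (radius 25.5 mm, 19 mm high) round the barrel between flange and head, rad; grows clockwise seen from above; 1.4 is home: hard stop, white rib on its top in line with the pointer. Starts 0.1 to 0.6. Friction 0.22 N m; stays where left; past the stop it carries the barrel along. It has 0 to 9 mm of axial play (2 N friction) to push out before it bears on the flange.
- tube_rack: White rack, 200 x 60 mm, 103 mm high, with clear tubes; origin under its centre, x along it. Bystander.
- pipette: Pipette, 254 mm long, 26 mm wide, 22 mm high, lying along its x; origin on the bench 104 mm from the button end. Bystander.
- reagent_jar: Jar, 56 mm wide, 85 mm high, origin under its centre. Bystander.
There are look-alikes about, which are no part of the job. Leave any pink or yellow look-alike of the barrel alone.

How it is judged (in metres and radians):
On the way, in this order (a step that is already met when the one before it is completed fails the run):
1. the barrel's pointer is on the mark (tip within 6.5 mm of its middle line) (y of pointer in the frame of housing between -0.0065 and 0.0065 m and x of pointer in the frame of housing above 0.03 m), for 0.2 s.
2. the lock ring is home (within 0.12 rad of its stop) (value of joint lock_ring above 1.28 rad), for 0.2 s.
At the end, for the whole second after the job is handed in: The ring is home (joint within 0.12 rad of 1.4), the pointer's tip is on the mark (within 7 mm of the mark's middle line), and the barrel stands upright, at rest, its flange down on the housing (within 2 mm) (y of pointer in the frame of housing between -0.007 and 0.007 m and x of pointer in the frame of housing above 0.03 m and value of joint lock_ring above 1.28 rad and z of barrel in the frame of housing below 0.057 m and angle between barrel's own z axis and vertical below 0.05 rad and linear speed of barrel below 0.01 m/s); the robot touches nothing.
It fails at once if the barrel is carried round past the mark (pointer's tip more than 12 mm clockwise of its middle line) (y of pointer in the frame of housing below -0.012 m).
It fails at once if the seat is crushed (barrel and housing press on each other with more than 30 N) (contact force between barrel and housing above 30 N).
It fails at once if the barrel is pulled up out of its seat by more than 10 mm (z of barrel in the frame of housing above 0.065 m).
It fails at once if a bystander is moved by more than 20 mm (distance of any of tube_rack, pipette, reagent_jar from where it was at the start of the episode above 0.02 m).
It also fails if it takes over 67 s, if anything falls off the work surface, if the arm or the gripper's body presses on something with over 40 N, if the wrist force passes 120 N, or if a joint passes its speed limit or range.

## Working session

There is one attempt and no reset: what is moved stays moved. The work goes in short steps, Python scripts to look and compute and a tool call to move; the robot and the scene stay as the last step left them, time stands still between calls to the robot, and variables do not carry over. Pictures are saved under pics/ and viewed, and the job is handed in when it is done.

Besides the shell and the picture viewer there is one more tool, called after "Call:" in YAML: its name, and indented under it one key for each argument. jog_arm: Moves the arm, as the interface text tells. Its arguments: {"type":"object","properties":{"steps":{"type":"array"}},"required":["steps"]}

```bash
ls; mkdir -p pics; python3 - <<'E'
from workcell import ctrl
import cv2
for n in("top","side"):
    im=ctrl.get_image(n); cv2.imwrite(f"pics/{n}0.png",im[:,:,::-1]); print(n,ctrl.camera_info(n))
    for th in("barrel","head","pointer","mark","seat","housing"):
        for d in ctrl.landmark_of(th,n)[:4]: print(n,th,d["uv"],round(d["p"],2))
print(ctrl.get_obs())
E
```

```text
pics
top {'fx': 491.13359128343444, 'fy': 491.13359128343444, 'cx': 320.82804653970896, 'cy': 243.1053991472281, 'dist': array([-0.0501829,  0.       ,  0.       ,  0.       ,  0.       ]), 'origin': array([544.77834121,  29.51303106, 934.52529192]), 'attitude': array([-2.13330201,  2.19718937, -0.02694926])}
top barrel [286.9, 335.8] 0.86
top barrel [465.0, 365.4] 0.74
top barrel [348.9, 353.0] 0.65
top barrel [352.7, 262.3] 0.57
top head [282.6, 343.3] 0.92
top head [354.9, 267.5] 0.7
top head [344.3, 357.0] 0.65
top head [466.6, 368.8] 0.64
top pointer [331.5, 338.3] 0.81
top pointer [339.2, 246.1] 0.78
top pointer [297.8, 318.4] 0.68
top pointer [441.8, 375.1] 0.58
top mark [356.2, 237.8] 0.74
top mark [349.8, 263.0] 0.57
side {'fx': 526.9944349748671, 'fy': 526.9944349748671, 'cx': 314.7597642093918, 'cy': 240.5607704509369, 'dist': array([-0.03687684,  0.        ,  0.        ,  0.        ,  0.        ]), 'origin': array([ 248.29155582, -670.24792725,  674.44173148]), 'attitude': array([-2.14209051,  0.51742444, -0.23609304])}
side barrel [310.6, 276.4] 0.98
side barrel [222.9, 
[... 372 characters left out ...]
14.4, 298.0] 0.81
side housing [309.5, 276.6] 0.27
{'t': 0.7, 'qpos': array([ 1.21799945e+00,  4.23063510e-01,  1.62991824e+00, -5.13556079e-05,
        1.08860220e+00, -1.89831495e-02]), 'qvel': array([ 0.00127102, -0.00047944, -0.00096041, -0.00025007,  0.00130906,
       -0.00073061]), 'joint_torque': array([ 8.04998854e-04, -5.44413435e+01, -2.74010307e+01,  6.44039665e-02,
        1.67492655e-02,  4.01222223e-06]), 'ee_pos': array([204.74252725, 590.48507045, 404.69068104]), 'orientation': array([5.21877612e-01, 3.09789559e+00, 2.15601342e-07]), 'ft_force': array([-1.12324889, -0.2777229 ,  0.92807711]), 'moment': array([ 0.00505836, -0.04938067,  0.02143463]), 'width': 88.048699054352}
```

View pics/top0.png

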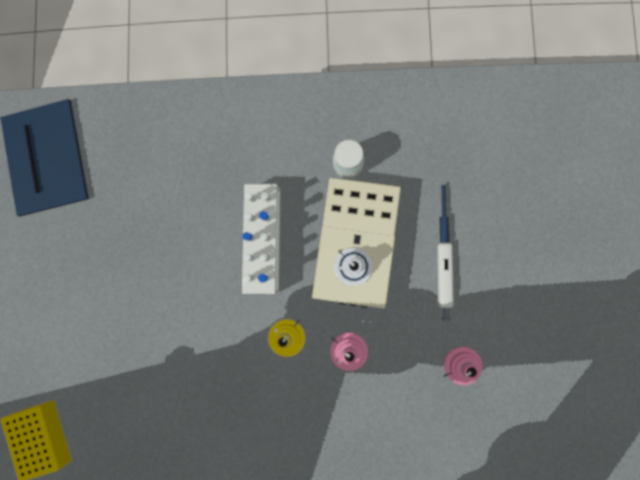

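View pics/side0.png

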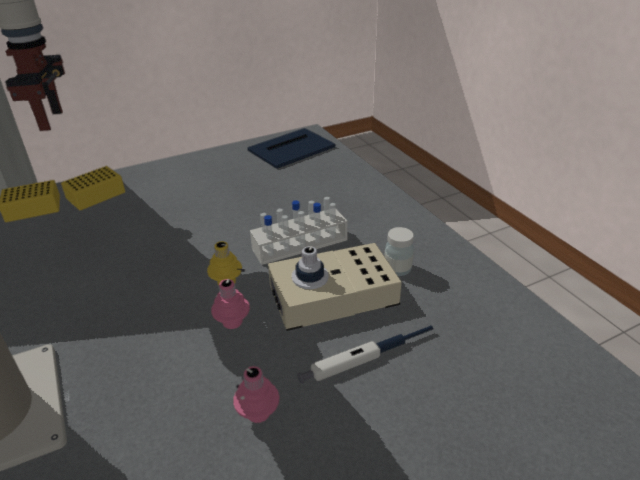

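```bash
python3 - <<'E'
import cv2
t=cv2.imread("pics/top0.png")[190:310,290:450];s=cv2.imread("pics/side0.png")[220:340,250:410]
cv2.imwrite("pics/c0.png",cv2.vconcat([cv2.resize(x,(720,540)) for x in(t,)]))
cv2.imwrite("pics/c1.png",cv2.resize(s,(720,540)))
E
```

```text
(no output)
```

View pics/c0.png

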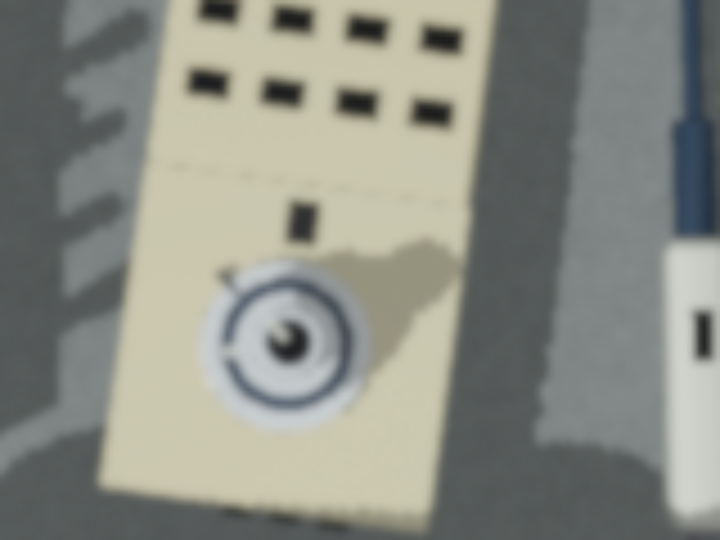

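View pics/c1.png

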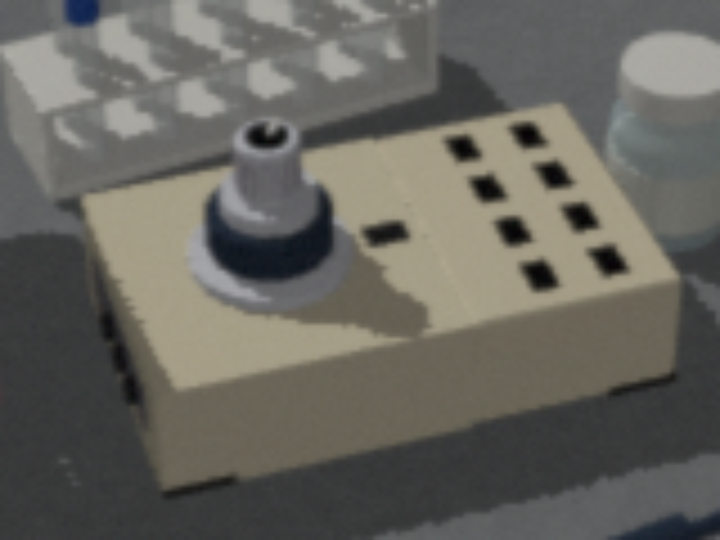

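The barrel to work on is the silver one in the cream housing (top 353,266; side 310,270). It is the only silver one, and it has a dark ring and stands in the port. The look-alikes are yellow (287,338), pink (349,352) and pink (464,367). The crops show the pointer at about top (341,251), the mark at (357,239), and the white rib at about (341,268). I'll measure these next.

```bash
cat > h.py <<'E'
import numpy as np, cv2
from scipy.spatial.transform import Rotation as R
from workcell import ctrl
def ray(cam,uv):
    c=ctrl.camera_info(cam);K=np.array([[c['fx'],0,c['cx']],[0,c['fy'],c['cy']],[0,0,1]])
    p=cv2.undistortPoints(np.array(uv,float).reshape(-1,1,2),K,np.array(c['dist'])).reshape(-1,2)
    d=np.c_[p,np.ones(len(p))]@R.from_rotvec(c['attitude']).as_matrix().T
    return np.array(c['origin']),d
def at(cam,uv,z):
    o,d=ray(cam,uv); return o+d*((z-o[2])/d[:,2])[:,None]
def proj(cam,P):
    c=ctrl.camera_info(cam);K=np.array([[c['fx'],0,c['cx']],[0,c['fy'],c['cy']],[0,0,1]])
    Rm=R.from_rotvec(c['attitude']).as_matrix().T
    return cv2.projectPoints(np.array(P,float).reshape(-1,3),cv2.Rodrigues(Rm)[0],-Rm@c['origin'],K,np.array(c['dist']))[0].reshape(-1,2)
def rect(cam,z,cx,cy,half=80,s=4,im=None):
    """orthorectified view of plane z: up=+x, left=+y, s px/mm"""
    n=int(2*half*s); r,cc=np.mgrid[0:n,0:n]
    X=cx+half-r/s; Y=cy+half-cc/s
    uv=proj(cam,np.c_[X.ravel(),Y.ravel(),np.full(X.size,z)]).astype(np.float32).reshape(n,n,2)
    return cv2.remap(ctrl.get_image(cam) if im is None else im,uv,None,cv2.INTER_CUBIC)
E
python3 - <<'E'
from h import *
t=cv2.imread("pics/top0.png");s=cv2.imread("pics/side0.png")
off=lambda p:[290+p[0]/4.5,190+p[1]/4.5]
ofs=lambda p:[250+p[0]/4.5,220+p[1]/4.5]
print("head top centre top/side @117", at("top",[off((288,341))],117), at("side",[ofs((266,134))],117))
print("flange ctr", at("top",[off((285,345))],61), at("side",[ofs((268,247))],61))
print("mark", at("top",[off((303,222))],55), at("side",[ofs((386,233))],55))
print("pointer", at("top",[off((226,274))],59))
slots=[(218,10),(292,19),(366,30),(441,40),(208,82),(282,92),(357,103),(432,113)]
print("slots",at("top",[off(p) for p in slots],55).round(1))
c=at("top",[off((285,345))],61)[0]
cv2.imwrite("pics/r_top.png",rect("top",57,c[0]+15,c[1],75,4,t))
cv2.imwrite("pics/r_side.png",rect("side",57,c[0]+15,c[1],75,4,s))
print(c)
E
```

```text
head top centre top/side @117 [[561.84259704  10.22311722 117.        ]] [[562.71820321   9.05952857 117.        ]]
flange ctr [[561.47090906  10.13291484  61.        ]] [[561.27489578   7.80737166  61.        ]]
mark [[610.2957821    1.26227324  55.        ]] [[ 6.11398110e+02 -3.26823827e-01  5.50000000e+01]]
pointer [[590.2938667   32.51972737  59.        ]]
slots [[696.7  32.5  55. ]
 [692.    2.9  55. ]
 [686.6 -26.5  55. ]
 [681.5 -56.2  55. ]
 [667.7  37.4  55. ]
 [662.7   7.9  55. ]
 [657.3 -21.8  55. ]
 [652.3 -51.5  55. ]]
[561.47090906  10.13291484  61.        ]
```

View pics/r_top.png

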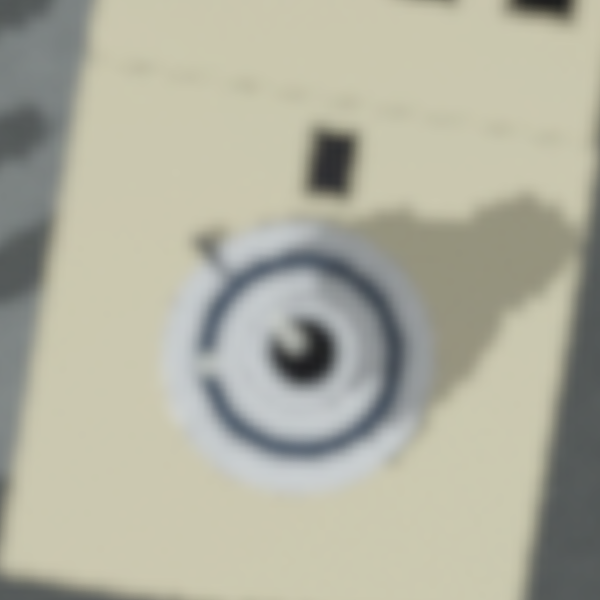

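View pics/r_side.png

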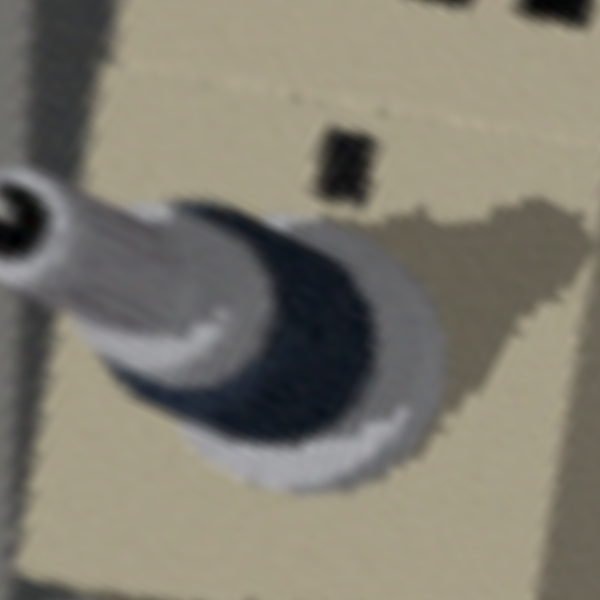

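```bash
cat >> h.py <<'E'
def delta(target,yaw=None):
    o=ctrl.get_obs(); M=R.from_rotvec(o['orientation']).as_matrix()
    y=np.arctan2(M[1,1],M[0,1])
    print("t",round(o['t'],2),"pos",o['ee_pos'].round(2),"yaw_y",round(y,3),"tilt",np.degrees(np.arccos(-M[2,2])).round(3),"q6",o['qpos'][5].round(3),"F",o['ft_force'].round(2),"M",o['moment'].round(3),"w",round(o['width'],2))
    print("tool delta mm",(M.T@(np.array(target)-o['ee_pos'])).round(2), "cw turn deg" , None if yaw is None else np.degrees(y-yaw).round(2))
E
python3 -c "
from h import *
delta([561.8,9.7,404.7],0.5)
# ring height from side: project circles of the ring top/bottom
"
python3 - <<'E'
from h import *
s=cv2.imread("pics/side0.png");t=cv2.imread("pics/top0.png")
x0,y0,k=270,235,9
s2=cv2.resize(s[y0:y0+60,x0:x0+80],None,fx=k,fy=k,interpolation=cv2.INTER_CUBIC)
a=np.linspace(0,2*np.pi,200);ax=np.array([561.6,9.3])
def shift(): # side calibration offset from flange estimate
    return np.array([0.0,-1.5])
for z,r,c in((61,34,(0,255,0)),(61,25.5,(0,0,255)),(80,25.5,(0,0,255)),(89,25.5,(255,0,0)),(117,13,(0,255,0))):
    P=np.c_[ax[0]+r*np.cos(a),ax[1]+shift()[1]+r*np.sin(a),np.full(200,z)]
    uv=(proj("side",P)-[x0,y0]+.5)*k
    cv2.polylines(s2,[uv.astype(np.int32)],True,c,1)
cv2.imwrite("pics/ring.png",s2)
E
```

```text
t 0.7 pos [204.74 590.49 404.69] yaw_y 1.237 tilt 0.003 q6 -0.019 F [-1.12 -0.28  0.93] M [ 0.005 -0.049  0.021] w 88.05
tool delta mm [-5.2763e+02 -4.3175e+02  1.0000e-02] cw turn deg 42.23
```

View pics/ring.png

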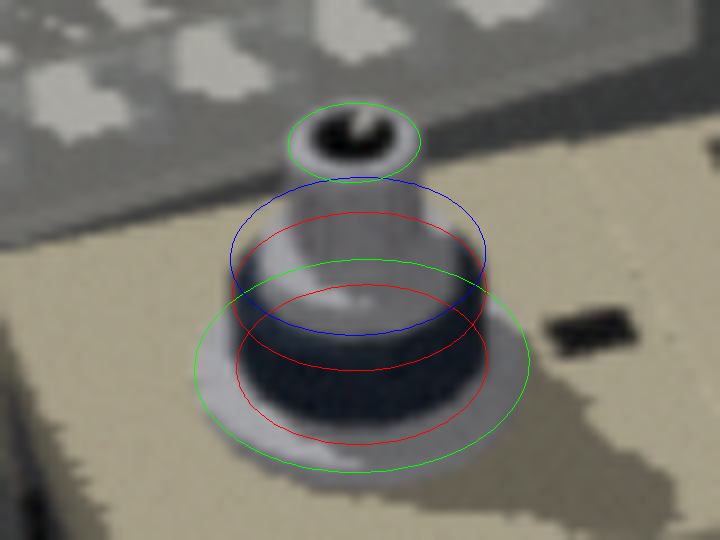

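Call:
jog_arm:
  steps:
    - [[-0.0293, -0.024, 0, 0, 0, 0, -1], [-0.0293, -0.024, 0, 0, 0, 0, -1], [-0.0293, -0.024, 0, 0, 0, 0, -1], [-0.0293, -0.024, 0, 0, 0, 0, -1], [-0.0293, -0.024, 0, 0, 0, 0, -1], [-0.0293, -0.024, 0, 0, 0, 0, -1], [-0.0293, -0.024, 0, 0, 0, 0, -1], [-0.0293, -0.024, 0, 0, 0, 0, -1], [-0.0293, -0.024, 0, 0, 0, 0, -1], [-0.0293, -0.024, 0, 0, 0, 0, -1], [-0.0293, -0.024, 0, 0, 0, 0, -1], [-0.0293, -0.024, 0, 0, 0, 0, -1], [-0.0293, -0.024, 0, 0, 0, 0, -1], [-0.0293, -0.024, 0, 0, 0, 0, -1], [-0.0293, -0.024, 0, 0, 0, 0, -1], [-0.0293, -0.024, 0, 0, 0, 0, -1], [-0.0293, -0.024, 0, 0, 0, 0, -1], [-0.0293, -0.024, 0, 0, 0, 0, -1]]

```text
t: 2.2
ee_pos: [562.2, 7.7, 404.9]
orientation: [0.522, 3.097, 0.0]
ft_force: [0.7, 0.4, 0.9]
width: 87.9
```

Call:
jog_arm:
  steps:
    - [[0, 0, 0, 0, 0, 7, -1], [0, 0, 0, 0, 0, 7, -1], [0, 0, 0, 0, 0, 7, -1], [0, 0, 0, 0, 0, 7, -1], [0, 0, 0, 0, 0, 7, -1], [0, 0, 0, 0, 0, 7, -1], [0, 0, 0, 0, 0, 0, -1], [0, 0, 0, 0, 0, 0, -1]]

```text
t: 2.87
ee_pos: [561.5, 9.5, 404.7]
orientation: [1.592, 2.708, 0.0]
ft_force: [0.6, -0.6, 0.2]
width: 87.6
```

```bash
python3 -c "
from h import *
delta([561.8,9.7,274],0.5)"
```

```text
t 2.87 pos [561.5    9.53 404.74] yaw_y 0.508 tilt 0.006 q6 -0.512 F [ 0.6  -0.58  0.24] M [-0.05   0.002 -0.002] w 87.64
tool delta mm [1.0000e-02 3.4000e-01 1.3074e+02] cw turn deg 0.43
```

Call:
jog_arm:
  steps:
    - [[0, 0, 0.03, 0, 0, 0, -1], [0, 0, 0.03, 0, 0, 0, -1], [0, 0, 0.03, 0, 0, 0, -1], [0, 0, 0.025, 0, 0, 0, -1], [0, 0, 0.015, 0, 0, 0, -1], [0, 0, 0, 0, 0, 0, -1], [0, 0, 0, 0, 0, 0, -1]]

```text
t: 3.45
ee_pos: [561.4, 9.6, 274.2]
orientation: [-1.593, -2.706, 0.001]
ft_force: [-0.4, -0.0, -0.0]
width: 87.9
```

```bash
python3 -c "
from h import *
delta([561.8,9.7,274],0.5)
s=ctrl.get_image('side');t=ctrl.get_image('top')
cv2.imwrite('pics/d1.png',cv2.hconcat([cv2.resize(a,(400,400),interpolation=cv2.INTER_CUBIC)[:,:,::-1] for a in (s[190:330,240:380],t[190:330,285:425])]))"
```

```text
t 3.45 pos [561.41   9.57 274.2 ] yaw_y 0.506 tilt 0.098 q6 -0.511 F [-0.38 -0.02 -0.  ] M [-0.046  0.063 -0.02 ] w 87.93
tool delta mm [-0.07  0.4   0.2 ] cw turn deg 0.37
```

View pics/d1.png

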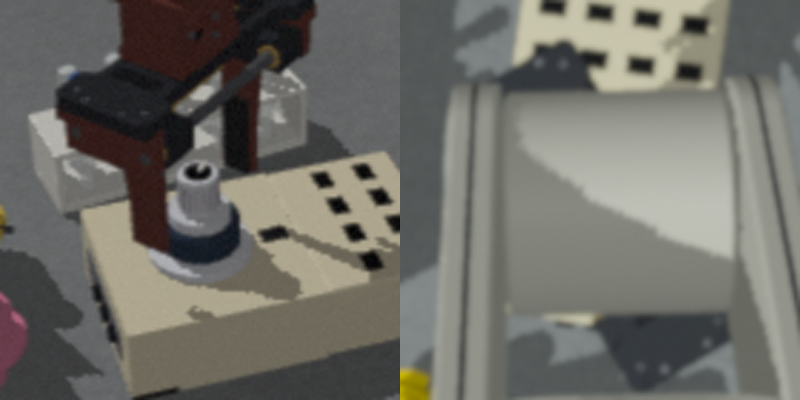

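The side crop shows the fingers on both sides of the head. The arm blocks the top view. Next I close on the head.

Call:
jog_arm:
  steps:
    - [[0, 0, 0, 0, 0, 0, 1], [0, 0, 0, 0, 0, 0, 1], [0, 0, 0, 0, 0, 0, 1], [0, 0, 0, 0, 0, 0, 1], [0, 0, 0, 0, 0, 0, 1], [0, 0, 0, 0, 0, 0, 1], [0, 0, 0, 0, 0, 0, 1], [0, 0, 0, 0, 0, 0, 1], [0, 0, 0, 0, 0, 0, 1], [0, 0, 0, 0, 0, 0, 1]]

```text
t: 4.38
ee_pos: [561.6, 9.6, 274.7]
orientation: [1.597, 2.705, 0.0]
ft_force: [-0.4, -0.5, -0.3]
width: 25.5
```

```bash
python3 -c "
from h import *
delta([561.8,9.7,274],0.5)
s=ctrl.get_image('side')
cv2.imwrite('pics/d2.png',cv2.resize(s[200:320,240:400],(800,600),interpolation=cv2.INTER_CUBIC)[:,:,::-1])
for n in('pointer','mark','head'):
  for d in ctrl.landmark_of(n,'side')[:3]: print(n,d)"
```

```text
t 4.38 pos [561.58   9.58 274.67] yaw_y 0.504 tilt 0.016 q6 -0.508 F [-0.43 -0.49 -0.28] M [-0.05   0.012  0.007] w 25.5
tool delta mm [-0.    0.25  0.67] cw turn deg 0.22
pointer {'uv': [315.5, 264.5], 'p': 0.92}
pointer {'uv': [245.8, 267.6], 'p': 0.87}
pointer {'uv': [234.4, 387.7], 'p': 0.86}
mark {'uv': [334.4, 272.0], 'p': 0.55}
head {'uv': [254.2, 380.2], 'p': 0.76}
head {'uv': [222.0, 249.6], 'p': 0.73}
head {'uv': [306.4, 255.8], 'p': 0.71}
```

View pics/d2.png

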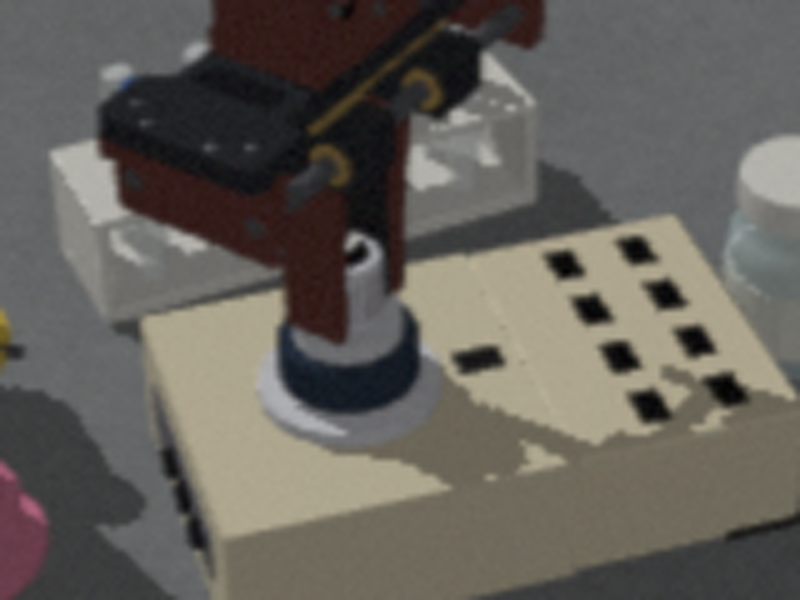

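Call:
jog_arm:
  steps:
    - [[0, 0, 0, 0, 0, 3, 1], [0, 0, 0, 0, 0, 4, 1], [0, 0, 0, 0, 0, 5, 1], [0, 0, 0, 0, 0, 5, 1], [0, 0, 0, 0, 0, 5, 1], [0, 0, 0, 0, 0, 5, 1], [0, 0, 0, 0, 0, 5, 1], [0, 0, 0, 0, 0, 5, 1], [0, 0, 0, 0, 0, 3, 1], [0, 0, 0, 0, 0, 2, 1], [0, 0, 0, 0, 0, 0, 1], [0, 0, 0, 0, 0, 0, 1]]

```text
t: 5.58
ee_pos: [561.4, 9.5, 274.7]
orientation: [-2.46, -1.954, 0.0]
ft_force: [-0.0, 0.0, 0.5]
width: 25.6
```

```bash
python3 -c "
from h import *
delta([561.8,9.7,274],0.5-0.83)
s=ctrl.get_image('side')
cv2.imwrite('pics/d3.png',cv2.resize(s[230:305,280:380],(800,600),interpolation=cv2.INTER_CUBIC)[:,:,::-1])
c=np.array([561.6,8.0]);yaw=-.171
for n in('pointer','mark'):
  for d in ctrl.landmark_of(n,'side')[:3]:
    p=at('side',[d['uv']],59 if n=='pointer' else 55)[0]; q=p[:2]-c; print(n,d,p.round(1),(R.from_euler('z',-yaw).as_matrix()[:2,:2]@q).round(1))"
```

```text
t 5.58 pos [561.44   9.53 274.66] yaw_y -0.228 tilt 0.01 q6 0.224 F [-0.05  0.04  0.5 ] M [-0.02   0.092 -0.052] w 25.64
tool delta mm [0.25 0.31 0.66] cw turn deg 5.84
pointer {'uv': [332.1, 270.2], 'p': 0.93} [605.2   2.6  59. ] [43.9  2.1]
pointer {'uv': [235.0, 385.4], 'p': 0.91} [ 354.9 -166.5   59. ] [-174.  -207.1]
pointer {'uv': [240.6, 296.9], 'p': 0.84} [428.9  12.3  59. ] [-131.5  -18.3]
mark {'uv': [336.7, 269.7], 'p': 0.9} [615.8   4.3  55. ] [54.1  5.6]
```

View pics/d3.png

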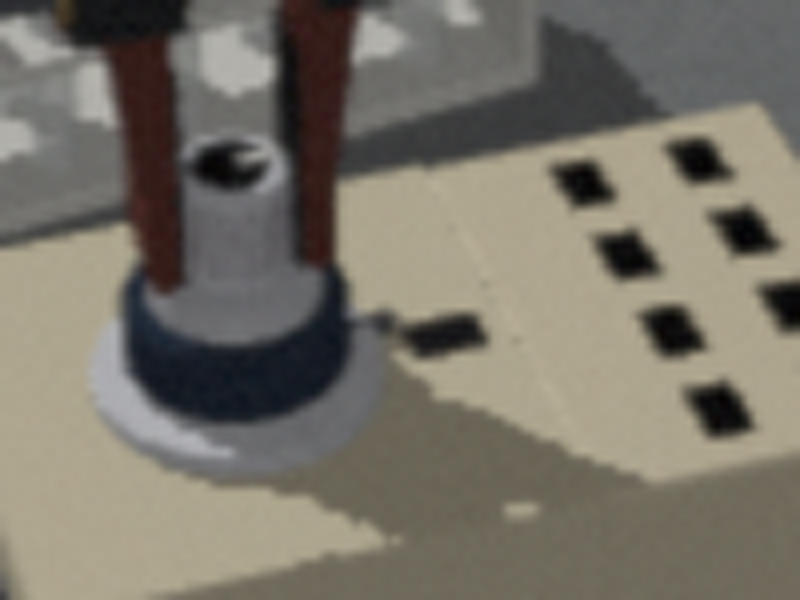

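```bash
python3 -c "
from h import *
m=at('side',[[280+443/8-.5,230+334/8-.5]],55)[0]; p=at('side',[[280+393/8-.5,230+325/8-.5]],59)[0]
u=np.array([np.cos(-.171),np.sin(-.171)]);v=np.array([-u[1],u[0]])
print(m,p,'along/across rel mark mid',(p-m)[:2]@u,(p-m)[:2]@v)
"
```

```text
[610.65519144   1.83161324  55.        ] [599.6574971    5.85616442  59.        ] along/across rel mark mid -11.522143201845756 2.0943994840621416
```

Call:
jog_arm:
  steps:
    - [[0, 0, 0, 0, 0, 2, 1], [0, 0, 0, 0, 0, 2, 1], [0, 0, 0, 0, 0, 0, 1], [0, 0, 0, 0, 0, 0, 1], [0, 0, 0, 0, 0, 0, 1], [0, 0, 0, 0, 0, 0, 1]]

```text
t: 6.23
ee_pos: [561.5, 9.6, 274.7]
orientation: [-2.527, -1.867, 0.0]
ft_force: [0.3, 0.2, 0.7]
width: 25.3
```

Call:
jog_arm:
  steps:
    - [[0, 0, 0, 0, 0, 0, -1], [0, 0, 0, 0, 0, 0, -1], [0, 0, 0, 0, 0, 0, -1], [0, 0, 0, 0, 0, 0, -1], [0, 0, 0, 0, 0, 0, -1], [0, 0, 0, 0, 0, 0, -1], [0, 0, 0, 0, 0, 0, -1], [0, 0, 0, 0, 0, 0, -1], [0, 0, 0, 0, 0, 0, -1], [0, 0, 0, 0, 0, 0, -1]]

```text
t: 7.07
ee_pos: [561.5, 9.5, 274.7]
orientation: [-2.527, -1.866, 0.0]
ft_force: [-0.5, 0.5, 0.2]
width: 86.7
```

```bash
python3 -c "
from h import *
delta([561.8,9.7,255],0.5-0.83)
s=ctrl.get_image('side')
cv2.imwrite('pics/d4.png',cv2.resize(s[230:305,280:380],(800,600),interpolation=cv2.INTER_CUBIC)[:,:,::-1])
"
```

```text
t 7.07 pos [561.48   9.54 274.66] yaw_y -0.299 tilt 0.002 q6 0.295 F [-0.51  0.52  0.22] M [-0.069  0.091 -0.02 ] w 86.7
tool delta mm [ 0.25  0.26 19.66] cw turn deg 1.78
```

View pics/d4.png

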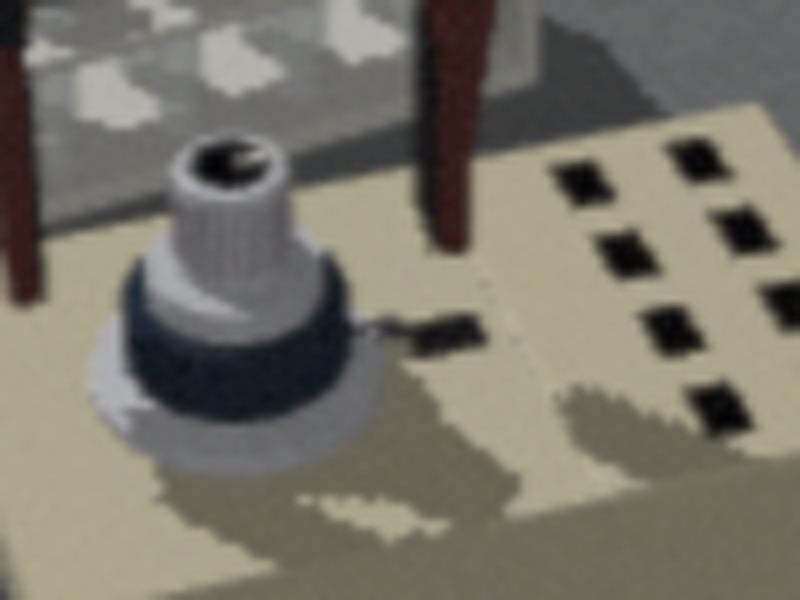

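Call:
jog_arm:
  steps:
    - [[0, 0, -0.035, 0, 0, 0, -1], [0, 0, -0.035, 0, 0, 0, -1], [-0.011, -0.0358, 0, 0, 0, 0, -1], [-0.011, -0.0358, 0, 0, 0, 0, -1], [-0.011, -0.0358, 0, 0, 0, 0, -1], [-0.011, -0.0358, 0, 0, 0, 0, -1], [0, 0, 0, 0, 0, 0, -1], [0, 0, 0, 0, 0, 0, -1]]

```text
t: 7.78
ee_pos: [410.1, 9.7, 344.8]
orientation: [-2.527, -1.866, 0.001]
ft_force: [0.5, -0.3, -0.5]
width: 88.1
```

```bash
python3 -c "
from h import *
delta([561.8,9.7,344.7],-.4)
t=ctrl.get_image('top');cv2.imwrite('pics/top5.png',t[:,:,::-1])
r=rect('top',57,576.5,10.1,75,4,t[:,:,::-1].copy());cv2.imwrite('pics/r5.png',r)
"
```

```text
t 7.78 pos [410.06   9.7  344.83] yaw_y -0.299 tilt 0.027 q6 0.293 F [ 0.53 -0.27 -0.52] M [-0.089  0.031 -0.04 ] w 88.11
tool delta mm [4.4680e+01 1.4501e+02 6.0000e-02] cw turn deg 5.79
```

View pics/r5.png

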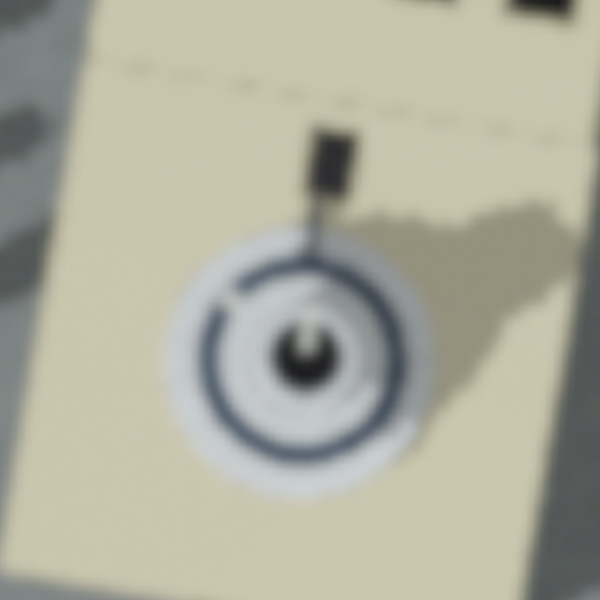

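The rectified top view shows the pointer tip at about (318,200). The mark's middle line is at about (325,205), so the pointer is set roughly 1.6 mm counter-clockwise. The rib at (233,303) is about 1.0 rad short of the pointer. Now the ring.

Call:
jog_arm:
  steps:
    - [[0.0112, 0.0363, 0, 0, 0, 0, -1], [0.0112, 0.0363, 0, 0, 0, 0, -1], [0.0112, 0.0363, 0, 0, 0, 0, -1], [0.0112, 0.0363, 0, 0, 0, 0, -1], [0, 0, 0, 0, 0, 0, -1], [0, 0, 0.03, 0, 0, 0, -1], [0, 0, 0.03, 0, 0, 0, -1], [0, 0, 0.02, 0, 0, 0, -1], [0, 0, 0.0118, 0, 0, 0, -1], [0, 0, 0, 0, 0, 0, -1], [0, 0, 0, 0, 0, 0, -1], [0, 0, 0, 0, 0, 0, -1]]

```text
t: 8.83
ee_pos: [564.5, 9.7, 253.9]
orientation: [2.526, 1.865, 0.003]
ft_force: [1.4, -0.2, 0.7]
width: 88.0
```

```bash
python3 -c "
from h import *
delta([561.6,9.6,253],-.3)
s=ctrl.get_image('side')
cv2.imwrite('pics/d6.png',cv2.resize(s[230:305,270:370],(800,600),interpolation=cv2.INTER_CUBIC)[:,:,::-1])
"
```

```text
t 8.83 pos [564.54   9.73 253.94] yaw_y -0.299 tilt 0.118 q6 0.295 F [ 1.42 -0.17  0.74] M [-0.067  0.122 -0.034] w 88.03
tool delta mm [-0.99 -2.77  0.93] cw turn deg 0.06
```

View pics/d6.png

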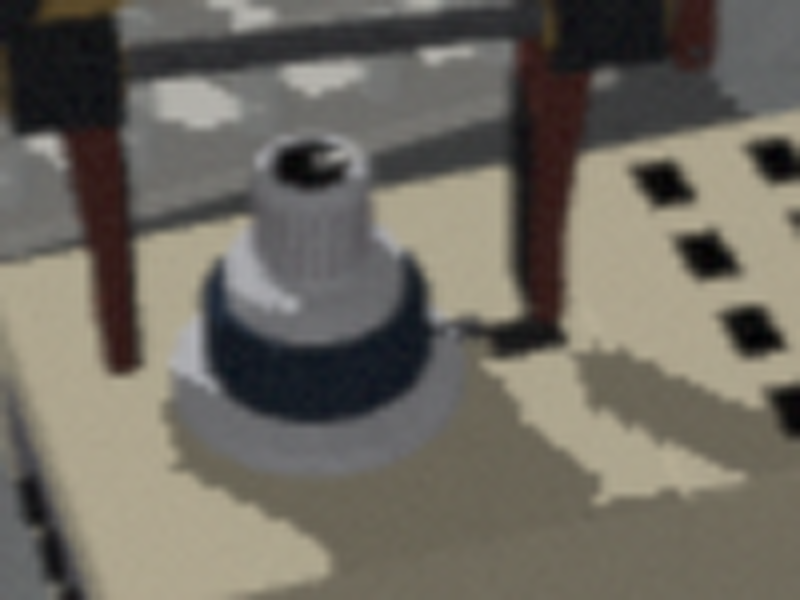

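Call:
jog_arm:
  steps:
    - [[-0.001, -0.0028, 0.0005, 0, 0, 0, -1], [0, 0, 0, 0, 0, 0, -1], [0, 0, 0, 0, 0, 0, -1], [0, 0, 0, 0, 0, 0, -1]]

```text
t: 9.22
ee_pos: [560.7, 9.6, 252.9]
orientation: [2.527, 1.866, 0.001]
ft_force: [-0.1, -0.1, 0.0]
width: 88.1
```

Call:
jog_arm:
  steps:
    - [[0, 0, 0, 0, 0, 0, 1], [0, 0, 0, 0, 0, 0, 1], [0, 0, 0, 0, 0, 0, 1], [0, 0, 0, 0, 0, 0, 1], [0, 0, 0, 0, 0, 0, 1], [0, 0, 0, 0, 0, 0, 1], [0, 0, 0, 0, 0, 0, 1], [0, 0, 0, 0, 0, 0, 1], [0, 0, 0, 0, 0, 0, 1]]

```text
t: 9.97
ee_pos: [560.7, 9.6, 252.4]
orientation: [2.527, 1.866, 0.0]
ft_force: [0.7, 0.4, -1.2]
width: 50.4
```

```bash
python3 -c "
from h import *
delta([561.6,9.6,253],-.3)
s=ctrl.get_image('side')
cv2.imwrite('pics/d7.png',cv2.resize(s[230:305,270:370],(800,600),interpolation=cv2.INTER_CUBIC)[:,:,::-1])
"
```

```text
t 9.97 pos [560.74   9.59 252.36] yaw_y -0.299 tilt 0.011 q6 0.295 F [ 0.75  0.43 -1.15] M [-0.079 -0.037 -0.024] w 50.43
tool delta mm [ 0.27  0.82 -0.64] cw turn deg 0.06
```

View pics/d7.png

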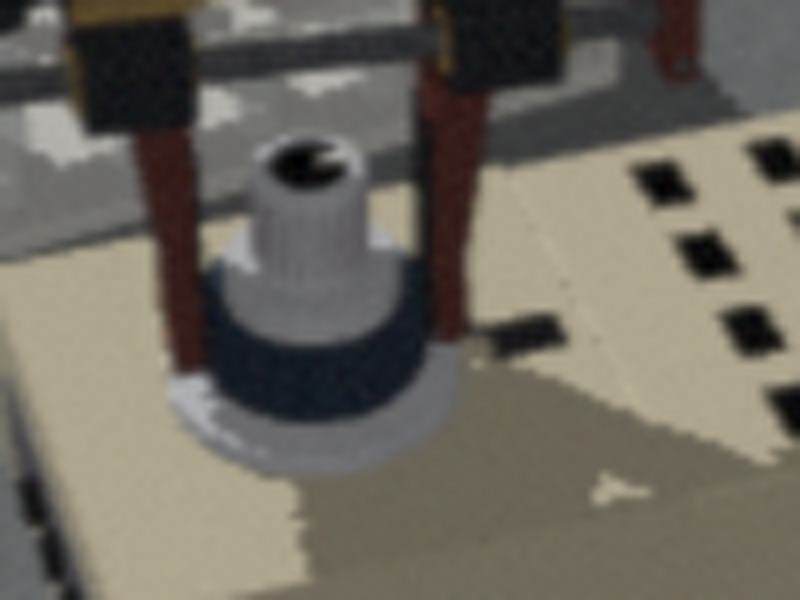

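Call:
jog_arm:
  steps:
    - [[0, 0, 0.0005, 0, 0, 0, 1], [0, 0, 0.0005, 0, 0, 0, 1], [0, 0, 0.0005, 0, 0, 0, 1], [0, 0, 0.0005, 0, 0, 0, 1], [0, 0, 0, 0, 0, 0, 1], [0, 0, 0, 0, 0, 0, 1]]

```text
t: 10.52
ee_pos: [560.7, 9.6, 250.7]
orientation: [2.527, 1.866, 0.0]
ft_force: [-0.8, -0.5, 4.1]
width: 49.9
```

Call:
jog_arm:
  steps:
    - [[0, 0, 0.0005, 0, 0, 0, 1], [0, 0, 0.0005, 0, 0, 0, 1], [0, 0, 0, 0, 0, 0, 1], [0, 0, 0, 0, 0, 0, 1]]

```text
t: 10.85
ee_pos: [560.7, 9.6, 250.6]
orientation: [2.527, 1.866, 0.0]
ft_force: [-3.6, 0.1, 14.5]
width: 50.6
```

Call:
jog_arm:
  steps:
    - [[0, 0, 0.0003, 0, 0, 0, 1], [0, 0, 0.0002, 0, 0, 0, 1], [0, 0, 0, 0, 0, 0, 1], [0, 0, 0, 0, 0, 0, 1]]

```text
t: 11.18
ee_pos: [560.7, 9.6, 250.5]
orientation: [2.527, 1.866, 0.0]
ft_force: [-5.6, -1.3, 19.4]
width: 50.3
```

Call:
jog_arm:
  steps:
    - [[0, 0, 0, 0, 0, 0, 1]]

```text
t: 11.27
ee_pos: [560.7, 9.6, 250.5]
orientation: [2.527, 1.866, 0.001]
ft_force: [-6.3, -1.2, 19.9]
width: 50.0
```

Call:
jog_arm:
  steps:
    - [[0, 0, 0, 0, 0, 0, 1]]

```text
t: 11.35
ee_pos: [560.7, 9.6, 250.5]
orientation: [2.527, 1.866, 0.001]
ft_force: [-5.1, -1.0, 19.2]
width: 50.4
```

Call:
jog_arm:
  steps:
    - [[0, 0, 0, 0, 0, 1, 1], [0, 0, 0, 0, 0, 2, 1], [0, 0, 0, 0, 0, 2, 1], [0, 0, 0, 0, 0, 0, 1]]

```text
t: 11.68
ee_pos: [560.8, 9.6, 250.5]
orientation: [2.607, 1.752, 0.001]
ft_force: [-5.2, -0.0, 19.3]
width: 50.4
```

```bash
python3 -c "
from h import *
delta([561.6,9.6,253],-.3)
s=ctrl.get_image('side')
cv2.imwrite('pics/d8.png',cv2.resize(s[230:305,270:370],(800,600),interpolation=cv2.INTER_CUBIC)[:,:,::-1])
"
```

```text
t 11.68 pos [560.76   9.61 250.53] yaw_y -0.388 tilt 0.03 q6 0.384 F [-5.24 -0.03 19.33] M [-0.102  1.112 -0.03 ] w 50.38
tool delta mm [ 0.31  0.79 -2.47] cw turn deg -5.02
```

View pics/d8.png

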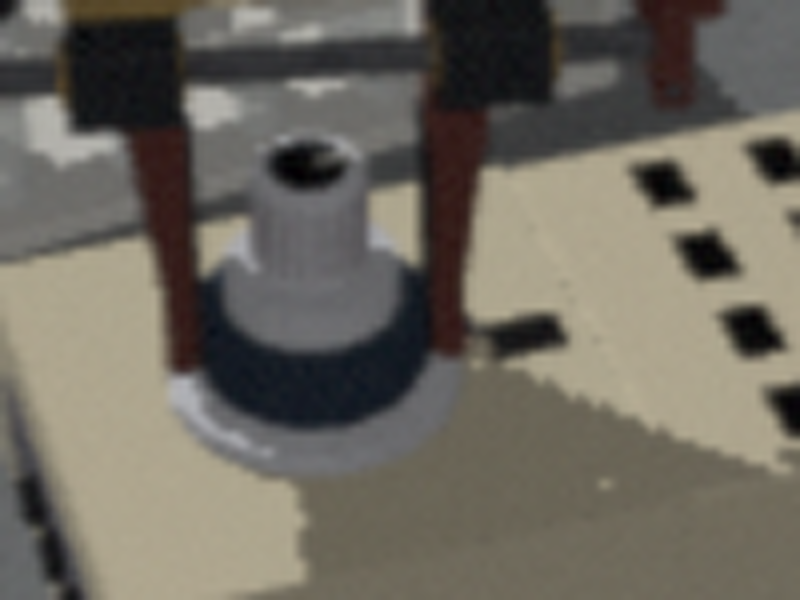

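Call:
jog_arm:
  steps:
    - [[0, 0, 0, 0, 0, 2, 1], [0, 0, 0, 0, 0, 2, 1], [0, 0, 0, 0, 0, 2, 1], [0, 0, 0, 0, 0, 2, 1]]

```text
t: 12.07
ee_pos: [560.8, 9.6, 250.5]
orientation: [2.723, 1.566, 0.001]
ft_force: [-5.4, -0.6, 19.7]
width: 50.7
```

```bash
python3 -c "
from h import *
delta([561.6,9.6,253],-.3)
s=ctrl.get_image('side')
cv2.imwrite('pics/d9.png',cv2.resize(s[230:305,270:370],(800,600),interpolation=cv2.INTER_CUBIC)[:,:,::-1])
"
```

```text
t 12.07 pos [560.79   9.61 250.53] yaw_y -0.527 tilt 0.036 q6 0.523 F [-5.42 -0.58 19.7 ] M [-0.077  1.107  0.194] w 50.66
tool delta mm [ 0.4   0.71 -2.47] cw turn deg -13.0
```

View pics/d9.png

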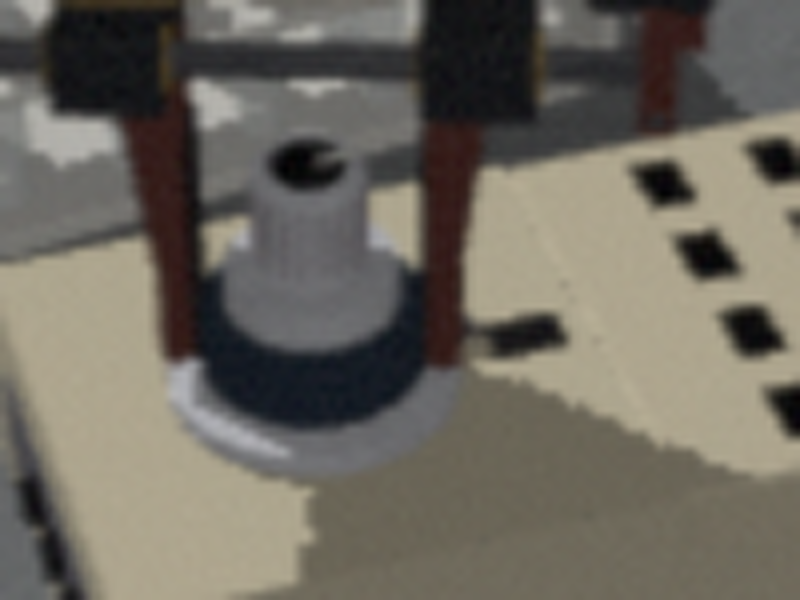

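Turning shows a moment of about 0.2 N m, which is the ring friction. The pointer is still at the mark, and the press holds at about 19.5 N. I'll continue.

Call:
jog_arm:
  steps:
    - [[0, 0, 0, 0, 0, 2, 1], [0, 0, 0, 0, 0, 2, 1], [0, 0, 0, 0, 0, 2, 1], [0, 0, 0, 0, 0, 2, 1], [0, 0, 0, 0, 0, 2, 1]]

```text
t: 12.53
ee_pos: [560.8, 9.6, 250.5]
orientation: [2.849, 1.323, 0.001]
ft_force: [-5.6, -0.2, 19.7]
width: 50.1
```

Call:
jog_arm:
  steps:
    - [[0, 0, 0, 0, 0, 2, 1], [0, 0, 0, 0, 0, 2, 1], [0, 0, 0, 0, 0, 2, 1], [0, 0, 0, 0, 0, 2, 1], [0, 0, 0, 0, 0, 2, 1]]

```text
t: 12.95
ee_pos: [560.8, 9.6, 250.5]
orientation: [2.953, 1.069, 0.001]
ft_force: [-5.1, -0.4, 19.7]
width: 50.6
```

```bash
python3 -c "
from h import *
delta([561.6,9.6,253],-.3)
s=ctrl.get_image('side')
cv2.imwrite('pics/d10.png',cv2.resize(s[230:305,270:370],(800,600),interpolation=cv2.INTER_CUBIC)[:,:,::-1])
"
```

```text
t 12.95 pos [560.8    9.55 250.49] yaw_y -0.876 tilt 0.043 q6 0.872 F [-5.06 -0.4  19.65] M [-0.118  1.059  0.21 ] w 50.61
tool delta mm [ 0.64  0.48 -2.5 ] cw turn deg -33.0
```

View pics/d10.png

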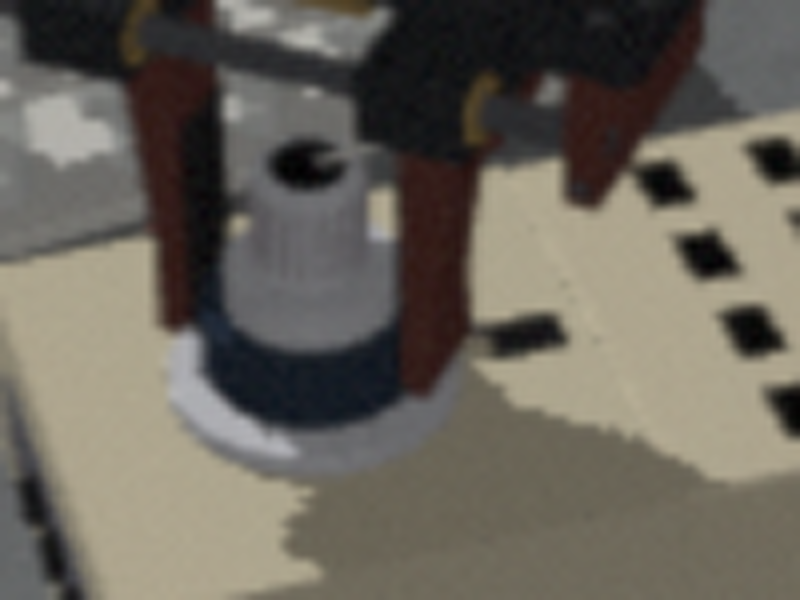

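Call:
jog_arm:
  steps:
    - [[0, 0, 0, 0, 0, 2, 1], [0, 0, 0, 0, 0, 2, 1], [0, 0, 0, 0, 0, 2, 1], [0, 0, 0, 0, 0, 2, 1], [0, 0, 0, 0, 0, 2, 1]]

```text
t: 13.42
ee_pos: [560.8, 9.5, 250.5]
orientation: [3.035, 0.808, 0.001]
ft_force: [-4.5, -0.6, 19.0]
width: 50.0
```

Call:
jog_arm:
  steps:
    - [[0, 0, 0, 0, 0, 2, 1], [0, 0, 0, 0, 0, 2, 1], [0, 0, 0, 0, 0, 2, 1], [0, 0, 0, 0, 0, 1, 1], [0, 0, 0, 0, 0, 1, 1]]

```text
t: 13.83
ee_pos: [560.8, 9.5, 250.5]
orientation: [3.084, 0.596, 0.001]
ft_force: [-4.5, -0.8, 18.3]
width: 50.2
```

```bash
python3 -c "
from h import *
delta([561.6,9.6,253],-.3)
s=ctrl.get_image('side')
cv2.imwrite('pics/d11.png',cv2.resize(s[230:305,270:370],(800,600),interpolation=cv2.INTER_CUBIC)[:,:,::-1])
"
```

```text
t 13.83 pos [560.85   9.51 250.53] yaw_y -1.189 tilt 0.053 q6 1.185 F [-4.5  -0.84 18.28] M [-0.19   1.037  0.254] w 50.2
tool delta mm [ 0.74  0.2  -2.47] cw turn deg -50.95
```

View pics/d11.png

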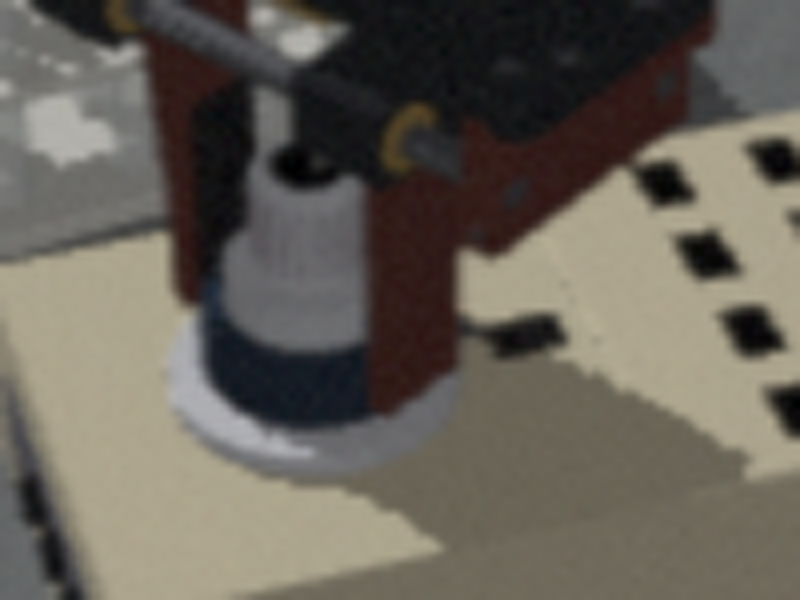

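Call:
jog_arm:
  steps:
    - [[0, 0, 0, 0, 0, 1, 1], [0, 0, 0, 0, 0, 1, 1], [0, 0, 0, 0, 0, 1, 1]]

```text
t: 14.13
ee_pos: [560.8, 9.5, 250.5]
orientation: [3.099, 0.515, 0.001]
ft_force: [-5.3, -1.3, 19.4]
width: 50.4
```

```bash
python3 -c "
from h import *
delta([561.6,9.6,253],-.3)"
```

```text
t 14.13 pos [560.83   9.52 250.53] yaw_y -1.241 tilt 0.051 q6 1.238 F [-5.25 -1.3  19.38] M [-0.169  1.057  0.202] w 50.41
tool delta mm [ 0.75  0.17 -2.47] cw turn deg -53.94
```

Call:
jog_arm:
  steps:
    - [[0, 0, 0, 0, 0, 1, 1], [0, 0, 0, 0, 0, 1, 1]]

```text
t: 14.3
ee_pos: [560.9, 9.5, 250.5]
orientation: [3.107, 0.461, 0.002]
ft_force: [-4.6, 0.8, 17.7]
width: 50.4
```

```bash
python3 -c "
from h import *
delta([561.6,9.6,253],-.3)"
```

```text
t 14.3 pos [560.9    9.49 250.52] yaw_y -1.276 tilt 0.063 q6 1.273 F [-4.61  0.83 17.67] M [-0.117  0.94   0.318] w 50.37
tool delta mm [ 0.7   0.1  -2.47] cw turn deg -55.94
```

Call:
jog_arm:
  steps:
    - [[0, 0, 0, 0, 0, 0.7, 1]]

```text
t: 14.38
ee_pos: [560.9, 9.5, 250.5]
orientation: [3.11, 0.442, 0.002]
ft_force: [-4.3, -1.2, 18.4]
width: 50.2
```

```bash
python3 -c "
from h import *
delta([561.6,9.6,253],-.3)
s=ctrl.get_image('side')
cv2.imwrite('pics/d12.png',cv2.resize(s[230:305,270:370],(800,600),interpolation=cv2.INTER_CUBIC)[:,:,::-1])"
```

```text
t 14.38 pos [560.94   9.52 250.52] yaw_y -1.289 tilt 0.07 q6 1.285 F [-4.31 -1.19 18.37] M [-0.119  0.937  0.312] w 50.2
tool delta mm [ 0.66  0.11 -2.47] cw turn deg -56.64
```

View pics/d12.png

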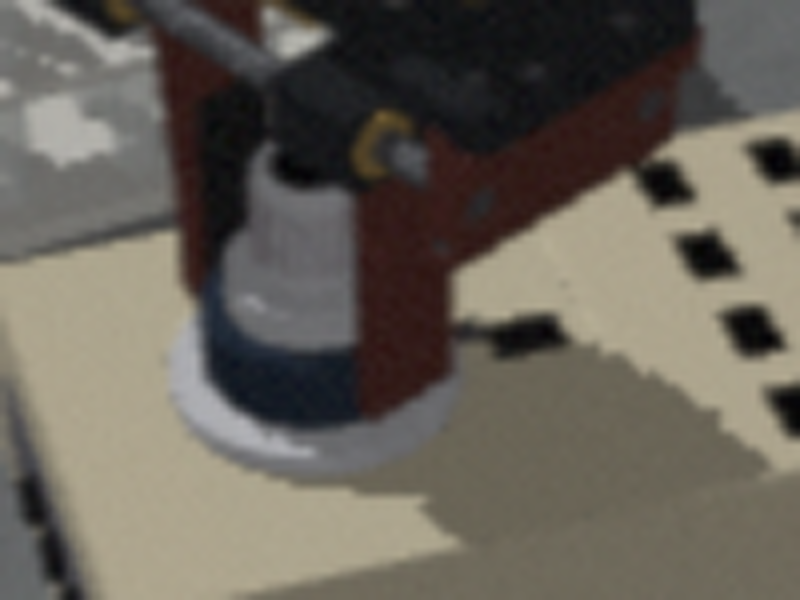

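Call:
jog_arm:
  steps:
    - [[0, 0, 0, 0, 0, 0, 1], [0, 0, 0, 0, 0, 0, 1], [0, 0, 0, 0, 0, 0, 1], [0, 0, -0.0008, 0, 0, 0, 1], [0, 0, -0.0008, 0, 0, 0, 1], [0, 0, 0, 0, 0, 0, 1]]

```text
t: 14.93
ee_pos: [560.7, 9.6, 250.7]
orientation: [3.11, 0.442, 0.001]
ft_force: [-0.2, 0.1, 5.7]
width: 50.7
```

Call:
jog_arm:
  steps:
    - [[0, 0, 0, 0, 0, 0, -1], [0, 0, 0, 0, 0, 0, -1], [0, 0, 0, 0, 0, 0, -1], [0, 0, 0, 0, 0, 0, -1], [0, 0, 0, 0, 0, 0, -1], [0, 0, 0, 0, 0, 0, -1], [0, 0, 0, 0, 0, 0, -1], [0, 0, 0, 0, 0, 0, -1]]

```text
t: 15.6
ee_pos: [560.7, 9.6, 250.4]
orientation: [-3.11, -0.442, 0.0]
ft_force: [0.2, -0.9, -0.8]
width: 87.5
```

```bash
python3 -c "
from h import *
delta([410,9.7,345],-.3)"
```

```text
t 15.6 pos [560.66   9.6  250.41] yaw_y -1.289 tilt 0.007 q6 1.284 F [ 0.24 -0.94 -0.83] M [ 0.013  0.177 -0.024] w 87.51
tool delta mm [-144.68  -42.07  -94.57] cw turn deg -56.64
```

Call:
jog_arm:
  steps:
    - [[0, 0, -0.03, 0, 0, 0, -1], [0, 0, -0.035, 0, 0, 0, -1], [0, 0, -0.03, 0, 0, 0, -1], [-0.0362, -0.0105, 0, 0, 0, 0, -1], [-0.0362, -0.0105, 0, 0, 0, 0, -1], [-0.0362, -0.0105, 0, 0, 0, 0, -1], [-0.0362, -0.0105, 0, 0, 0, 0, -1], [0, 0, 0, 0, 0, 0, -1], [0, 0, 0, 0, 0, 0, -1]]

```text
t: 16.35
ee_pos: [408.2, 9.6, 345.6]
orientation: [-3.11, -0.442, 0.001]
ft_force: [0.3, 0.4, 0.2]
width: 87.6
```

```bash
python3 -c "
from h import *
delta([410,9.7,345],-.3)
t=ctrl.get_image('top');s=ctrl.get_image('side');cv2.imwrite('pics/top13.png',t[:,:,::-1])
r=rect('top',57,576.5,10.1,75,4,t[:,:,::-1].copy());cv2.imwrite('pics/r13.png',r)
cv2.imwrite('pics/s13.png',cv2.resize(s[230:305,270:370],(800,600),interpolation=cv2.INTER_CUBIC)[:,:,::-1])
"
```

```text
t 16.35 pos [408.25   9.62 345.64] yaw_y -1.288 tilt 0.025 q6 1.283 F [0.28 0.37 0.24] M [-0.022  0.111  0.037] w 87.63
tool delta mm [1.7  0.41 0.64] cw turn deg -56.63
```

View pics/r13.png

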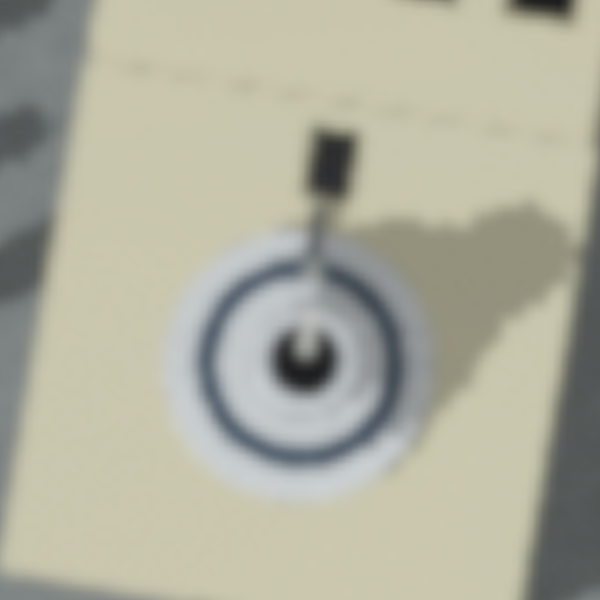

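View pics/s13.png

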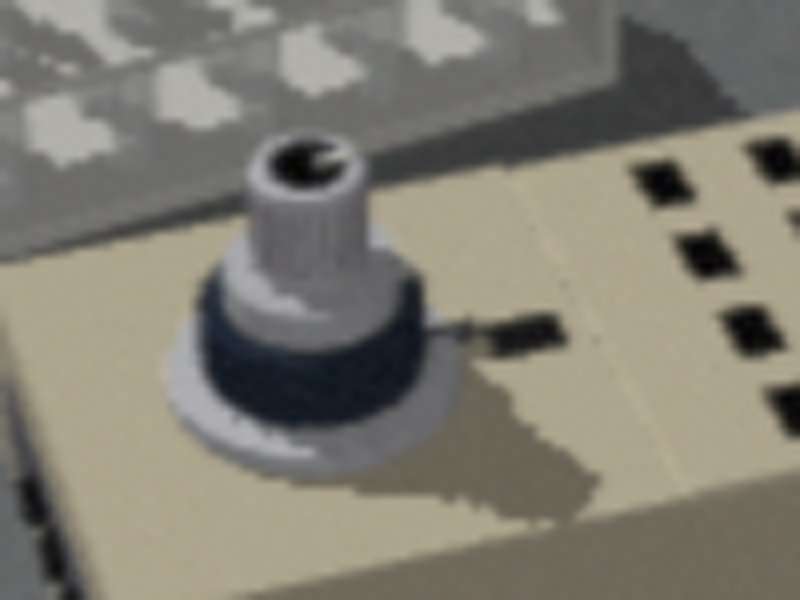

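View pics/top13.png

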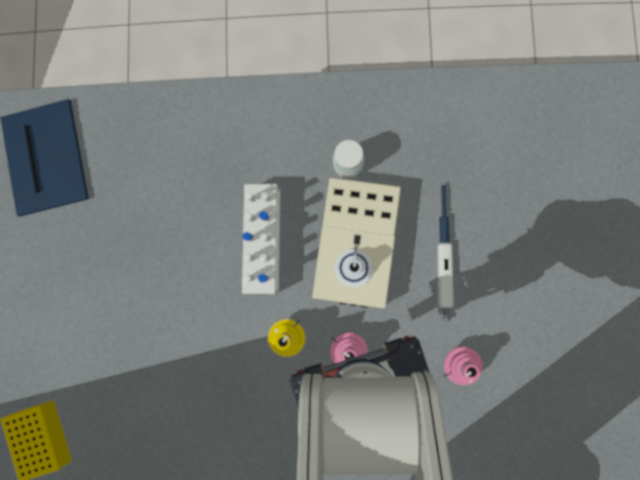

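```bash
python3 -c "
from h import *
print(ctrl.close_job())"
```

```text
the job is handed in; nothing more can be done
None
```

The job is handed in at about 16.5 s. By my last checks the pointer is on the mark and the ring is home; the interface gave no verdict.

- **Barrel:** I gripped the silver barrel's head and turned it 46° clockwise. After I let go, the top view put the pointer about 1.6 mm counter-clockwise of the mark's middle line.
- **Ring:** I gripped the ring, pressed with 18–20 N and turned it 56.6° clockwise. The turning moment stayed near 0.2 N m, then rose to about 0.31 N m at the end, which I took as the stop. I then eased the press, opened the gripper and backed off.
- **Final pictures:** The tip is within about 1 mm of the middle line, and the white rib lines up with the pointer to about 0.05 rad. The barrel stands upright on the housing, the rack, pipette and jar look unmoved, and the wrist force is about zero.
- **Disagreements:**
  - Before the last small barrel turn, the cameras differed: the side view called for 3° more and the top-view estimate for 6°. I turned 4°.
  - The ring's axial play was about 2 mm by touch, against the 4–5 mm I had judged from the side picture.
  - A sideways force of about 5 N showed while pressing, probably from gripping slightly off centre.

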